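Hang the ingredient pots in their rail in order of size

ROBOT

A 6-joint arm with a two-finger parallel gripper is mounted at the origin on a cart in front of the work surface, level with it; the furniture and walls round the work are solid. World frame = base frame: x ahead of the robot, y to its left, z up, the work surface at z = 0. Lengths are in m, angles in rad, forces in N, time in s.
With the tool pointing down it reaches from about 0.225 to 0.725 m from the base axis. Payload 3.1 kg.
Tool frame: the origin (TCP) lies on the centre line of the jaws, within the pads' length; the fingertips stand 14 mm ahead of it and the grasp point (between the pads) lies 5 mm behind it; z points along the fingers, y is the line along which they close (so a half turn about z gives the same grasp; the last joint's range is limited). The gripper opens to 85 mm and grips with 20 to 120 N. Pads are 22 mm wide; open, the fingers measure 114 mm over their backs; the gripper's body (76 mm by 85 mm) begins 54 mm behind the grasp point. The pads swing forward as they close: fully open they stand 13 mm farther back than shut.
Start: joints at [-1.443, 0.048, 0.099, 1.622, 0, 1.443], TCP at [0.133, -0.508, 0.245] pointing down, gripper open.
Joint ranges: [-2.91, 2.91], [-0.99, 1.94], [-1.21, 1.42], [-2.12, 2.29], [-1.49, 1.47], [-3.14, 3.14]. Speed limits (rad/s): [2.79, 2.79, 3.14, 3.14, 3.14, 3.14].

INTERFACE

Orientations are given as a rotation vector (axis times angle).
In Python, from bench import r gives the robot as it stands.
- The arm moves only by the tool arm_command, never from a script. Its argument "rows" is a list of rows, each a list of 4 numbers: the shift along the tool's x, y, z in mm, then the turn about the tool's z in degrees. In form: [[x, y, z, yaw], ...]. A call has 1 to 12 rows; each row shifts and turns the commanded pose from where the row before left it, along the tool's axes as they then stand; what a row does not reach is not made up. A row lasts 1/10 s, in which the tool goes at most 50 mm and 8.59 degrees, less where a joint would pass 70% of its speed; a pose out of reach is approached as far as the arm can. A call is refused whole if a number of a shift passes 50 or a number of a turn 8.59, either way. A call with a gripper value outside its range is refused whole. "claw" is the opening, from 0 (shut) to 1 (fully open), set as the call begins (left out, the last holds). The fingers move at their own pace and stop on an object; the grip force is fixed at half the most. Time passes only in rows, so rows that do not move let the fingers close. It gives the time, the measured TCP pose, the force, the opening and the grip force at its end, in the units of the state.
- r.get_obs(): the state, without advancing time (a new reading comes with each control period).
- r.read_camera(name): name is "side" or "top" or "wrist"; returns a dict with "image" (384x512x3 uint8, red, green, blue), "fx", "fy", "cx", "cy" (pixels), "k1" (the pictures are not rectified: a ray, as slopes to the right and down, at radius r is drawn at 1 + k1 r^2 times it, then the intrinsics apply), "xyz" and "rotation" of the camera in the world; the wrist camera has in their place "T_tool_cam" (4x4, takes a point from camera to tool coordinates, whose origin is the TCP and whose axes are the flange's). Camera axes: x right, y down, z forward; pixel columns grow to the right and rows downward; lengths in m; the calibration is good to about 2 mm. A picture is of the moment at which its call begins: read the wrist's pose just before it. There is no depth.
- r.sign_off(): hands the job in; it is judged then, once.
The state is a dict: "time": time; "joint_positions": joint angles; "joint_vel": joint speeds; "joint_torque": joint torques, N m; "eef_pos": TCP position; "orientation": TCP orientation; "wrist_force": force on the tool from outside, world axes, zero at the start; "torque": the same for the moment, N m; "width": finger opening in m; "grasp_force": force on a finger pad.
Only numpy, scipy, OpenCV 4.12 (cv2) and the standard library are available. Lean on these libraries where they do the work, as an engineer would, in place of code of your own. Each camera call takes 0.05 s, during which the arm holds its last target. There are 200 camera calls.

TASK

Set up the ingredient rail for cooking: take the four white pots from the chopping board and hang each upright in the rail opening made for it, so that the row runs from largest to smallest and every collar sits flat on the steel. Leave the garlic and the jam jar where they stand on the board.

Things in the scene. Friction and masses are not known exactly. Their poses are not given: they have to be found in the camera images.
- pot_a: the largest of four open white porcelain pots, 56 mm high, on the board. Its top 18 mm is a straight collar 70 mm across, 8 mm thick (grasp it across the outside); below the collar's flat ledge the body, 38 mm deep, tapers from 56 to 46 mm. It hangs by the ledge in the 62 mm opening. About 142 g. Origin: centre of the underside; z up; turn about z is free
- pot_b: the second largest of four open white porcelain pots, 52 mm high, on the board. Its top 18 mm is a straight collar 61 mm across, 8 mm thick (grasp it across the outside); below the collar's flat ledge the body, 34 mm deep, tapers from 47 to 37 mm. It hangs by the ledge in the 53 mm opening. About 119 g. Origin: centre of the underside; z up; turn about z is free
- pot_c: the second smallest of four open white porcelain pots, 48 mm high, on the board. Its top 18 mm is a straight collar 52 mm across, 8 mm thick (grasp it across the outside); below the collar's flat ledge the body, 30 mm deep, tapers from 38 to 28 mm. It hangs by the ledge in the 44 mm opening. About 95 g. Origin: centre of the underside; z up; turn about z is free
- pot_d: the smallest of four open white porcelain pots, 44 mm high, on the board. Its top 18 mm is a straight collar 43 mm across, 8 mm thick (grasp it across the outside); below the collar's flat ledge the body, 26 mm deep, tapers from 29 to 19 mm. It hangs by the ledge in the 35 mm opening. About 72 g. Origin: centre of the underside; z up; turn about z is free
- rail: fixed steel stand with beech ends, 304 mm long (y), 96 wide (x), top sheet 5 mm thick at z = 62 mm, flat and open below; may point any way. Round openings on its centre line x = 0: 62 mm across at y = +97 mm, 53 at +21, 44 at -46, 35 at -104; a pot too small drops through or jams, one too large stands proud. Seated collars are 10 mm apart. Origin: under its centre, on the table
- board: the brown chopping board, fixed, 170 mm (x) by 280 mm (y), 22 mm thick, on which the pots start; origin: centre of its underside on the table, z up
- garlic: a garlic bulb, 60 mm across and 59 mm high, standing loose on the chopping board among the pots, not to be moved; origin: centre of its underside
- jam_jar: a closed glass jam jar with red content and white lid, 64 mm across and 87 mm high, standing loose on the chopping board among the pots, not to be moved; origin: centre of its underside
Things that resemble listed ones, but are neither listed nor needed, are in the scene too. What is shaped like the pot_d but blue is not meant. Leave any orange look-alike of the pot_a alone.

How it is judged:
At the end, for the whole second after the job is handed in: Each of the four pots hangs in the opening of its own size: axis within 7 mm of the opening's centre along and across the rail, ledge within 3 mm of the steel sheet, upright within 0.1 rad, at rest (x of pot_a in the frame of rail between -0.007 and 0.007 m and y of pot_a in the frame of rail between 0.09 and 0.104 m and z of pot_a in the frame of rail between 0.021 and 0.027 m and angle between each of pot_a, pot_b, pot_c, pot_d's own z axis and vertical below 0.1 rad and linear speed of each of pot_a, pot_b, pot_c, pot_d below 0.02 m/s and angular speed of each of pot_a, pot_b, pot_c, pot_d below 0.3 rad/s and x of pot_b in the frame of rail between -0.007 and 0.007 m and y of pot_b in the frame of rail between 0.014 and 0.028 m and z of pot_b in the frame of rail between 0.025 and 0.031 m and x of pot_c in the frame of rail between -0.007 and 0.007 m and y of pot_c in the frame of rail between -0.053 and -0.039 m and z of pot_c in the frame of rail between 0.029 and 0.035 m and x of pot_d in the frame of rail between -0.007 and 0.007 m and y of pot_d in the frame of rail between -0.111 and -0.097 m and z of pot_d in the frame of rail between 0.033 and 0.039 m); the robot touches nothing.
It fails at once if the garlic bulb is shifted by more than 30 mm or tipped over (distance of garlic from where it was at the start of the episode above 0.03 m or angle between garlic's own z axis and vertical above 0.6 rad).
It fails at once if the jam jar is shifted by more than 30 mm or tipped over (distance of jam_jar from where it was at the start of the episode above 0.03 m or angle between jam_jar's own z axis and vertical above 0.6 rad).
It also fails if it takes over 106 s, if anything falls off the work surface, if the arm or the gripper's body presses on something with over 40 N, if the wrist force passes 120 N, or if a joint passes its speed limit or range.

## Working session

There is one attempt and no reset: what is moved stays moved. The work goes in short steps, Python scripts to look and compute and a tool call to move; the robot and the scene stay as the last step left them, time stands still between calls to the robot, and variables do not carry over. Pictures are saved under pics/ and viewed, at most 14 in all, crops included, and the job is handed in when it is done.

Besides the shell and the picture viewer there is one more tool, called after ">>>" by a JSON object that holds its "method" and its "body", one argument or row to a line. arm_command: Moves the arm, as the interface text tells. Its arguments: {"type":"object","properties":{"rows":{"type":"array"},"claw":{"type":"number"}},"required":["rows"]}

```bash
mkdir -p pics; ls
python3 - <<'E'
from bench import r
import cv2,numpy as np
o=r.get_obs();print(o['time'],o['eef_pos'],o['orientation'],o['width'])
ims=[]
for n in("top","side"):
    c=r.read_camera(n);im=c.pop("image");print(n,c)
    cv2.imwrite(f"pics/{n}0.png",im[:,:,::-1])
E
```

```text
pics
0.0 [ 0.13276498 -0.50732925  0.24410985] [-3.11358175e+00 -4.00433523e-01 -3.72857640e-05] 0.0852123603465385
top {'fx': 413.1146645733448, 'fy': 413.1146645733448, 'cx': 257.5040876485072, 'cy': 189.3847879407931, 'k1': -0.024031548392052727, 'xyz': array([0.30613589, 0.04862284, 1.1095428 ]), 'rotation': array([-2.21915838,  1.9900656 , -0.20481407])}
side {'fx': 377.1860903101116, 'fy': 377.1860903101116, 'cx': 250.68976627716182, 'cy': 196.666354569908, 'k1': -0.0708879343738538, 'xyz': array([-0.08446259, -0.78902302,  0.77441442]), 'rotation': array([-2.10540101,  0.65797131, -0.33808082])}
```

View pics/top0.png

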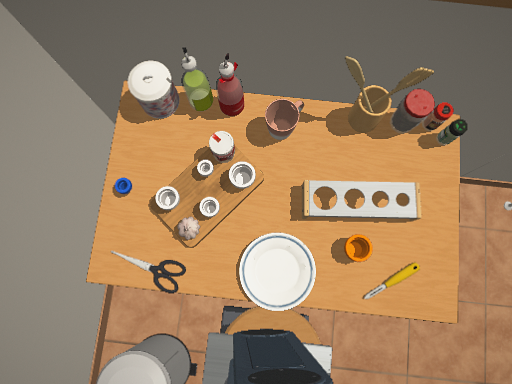

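View pics/side0.png

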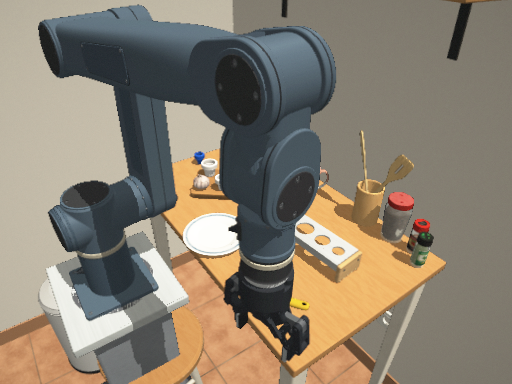

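Top view: white pots at about (242,175), (167,198), (209,207) and (205,168). The garlic is at (188,229), the jar at (221,147), and the rail spans (305..418, 200) with its large hole on the left. The blue pot at (123,186) and orange pot at (358,248) are look-alikes and not meant. I'll measure the rims and holes and enlarge the crop to confirm.

```bash
cat > h.py <<'E'
from bench import r
import cv2,numpy as np
from scipy.spatial.transform import Rotation as R
def undist(c,uv):
    K=np.array([[c['fx'],0,c['cx']],[0,c['fy'],c['cy']],[0,0,1]])
    p=cv2.undistortPoints(np.array(uv,float).reshape(-1,1,2),K,np.array([c['k1'],0,0,0,0])).reshape(-1,2)
    return np.c_[p,np.ones(len(p))]
def pose(c,o=None):
    if 'xyz' in c: return R.from_rotvec(c['rotation']).as_matrix(),c['xyz']
    T=c['T_tool_cam'];Rt=R.from_rotvec(o['orientation']).as_matrix()
    return Rt@T[:3,:3],Rt@T[:3,3]+o['eef_pos']
def cast(c,uv,z,o=None):
    M,t=pose(c,o);d=undist(c,uv)@M.T
    return t+d*((z-t[2])/d[:,2])[:,None]
def circ(P):
    P=P[:,:2];A=np.c_[2*P,np.ones(len(P))];s=np.linalg.lstsq(A,(P**2).sum(1),rcond=None)[0]
    return s[0],s[1],2*np.sqrt(s[2]+s[0]**2+s[1]**2)
E
python3 - <<'E'
from h import *
c=r.read_camera("top");im=c['image'];hsv=cv2.cvtColor(im,cv2.COLOR_RGB2HSV)
m=((hsv[...,1]<50)&(hsv[...,2]>150)).astype(np.uint8)
for k,(u,v) in dict(a=(242,175),b=(167,198),c=(209,207),d=(205,168),jar=(221,147),garlic=(188,229)).items():
    w=np.zeros_like(m);w[v-17:v+18,u-17:u+18]=m[v-17:v+18,u-17:u+18]
    cs,_=cv2.findContours(w,cv2.RETR_EXTERNAL,cv2.CHAIN_APPROX_NONE)
    q=max(cs,key=cv2.contourArea)[:,0]
    for z in ((.070,.075,.08) if k!='jar' else (.109,)):
        P=cast(c,cv2.convexHull(q)[:,0],z);print(k,q.min(0),q.max(0),z,np.round(cv2.minEnclosingCircle((P[:,:2]*1000).astype(np.float32))[0],1),np.round(np.array(circ(P))*1000,1))
# holes
w=(1-m);w2=np.zeros_like(m);w2[170:230,295:425]=w[170:230,295:425]
cs,_=cv2.findContours(w2,cv2.RETR_LIST,cv2.CHAIN_APPROX_NONE)
for q in cs:
    a=cv2.contourArea(q)
    if a>80: P=cast(c,q[:,0],.062);print('hole',a,q[:,0].min(0),q[:,0].max(0),np.round(np.array(circ(P))*1000,1))
b=im[:,:,::-1]
A=cv2.resize(b[130:250,110:270],None,fx=4,fy=4,interpolation=2);B=cv2.resize(b[170:230,295:425],(640,295))
cv2.imwrite("pics/c1.png",cv2.resize(np.vstack([A,cv2.resize(B,(640,120))]),(640,600)))
E
```

```text
a [229 162] [254 187] 0.07 [557.7 118.3] [557.9 118.2  68.2]
a [229 162] [254 187] 0.075 [556.5 118. ] [556.7 117.9  67.9]
a [229 162] [254 187] 0.08 [555.2 117.6] [555.5 117.6  67.6]
b [155 186] [179 208] 0.07 [475.7 301.4] [476.1 301.7  60. ]
b [155 186] [179 208] 0.075 [474.9 300.2] [475.3 300.5  59.7]
b [155 186] [179 208] 0.08 [474.1 299. ] [474.5 299.3  59.4]
c [199 197] [219 216] 0.07 [465.  191.3] [464.7 191.2  49.8]
c [199 197] [219 216] 0.075 [464.2 190.6] [464.  190.5  49.6]
c [199 197] [219 216] 0.08 [463.5 189.9] [463.2 189.8  49.4]
d [197 160] [212 174] 0.07 [566.  215.9] [566.4 215.9  40.9]
d [197 160] [212 174] 0.075 [564.7 215.1] [565.2 215.   40.7]
d [197 160] [212 174] 0.08 [563.5 214.3] [563.9 214.2  40.5]
jar [209 131] [233 153] 0.109 [624.7 177.3] [624.7 177.4  61.9]
garlic [183 217] [199 238] 0.07 [405.6 234.4] [405.2 235.   53. ]
garlic [183 217] [199 238] 0.075 [405.1 233.5] [404.8 234.1  52.7]
garlic [183 217] [199 238] 0.08 [404.7 232.6] [404.3 233.2  52.5]
hole 122.5 [396 193] [409 205] [ 538.8 -301.3   32.8]
hole 200.5 [372 191] [388 207] [ 533.3 -243.8   41.8]
hole 306.0 [344 188] [364 208] [ 527.3 -177.2   51.5]
hole 419.5 [313 186] [336 209] [ 521.  -101.1   60.3]
hole 3871.5 [308 180] [417 218] [ 528.7 -198.2  214. ]
hole 7611.0 [295 170] [424 229] [ 528.8 -191.6  282.1]
```

View pics/c1.png

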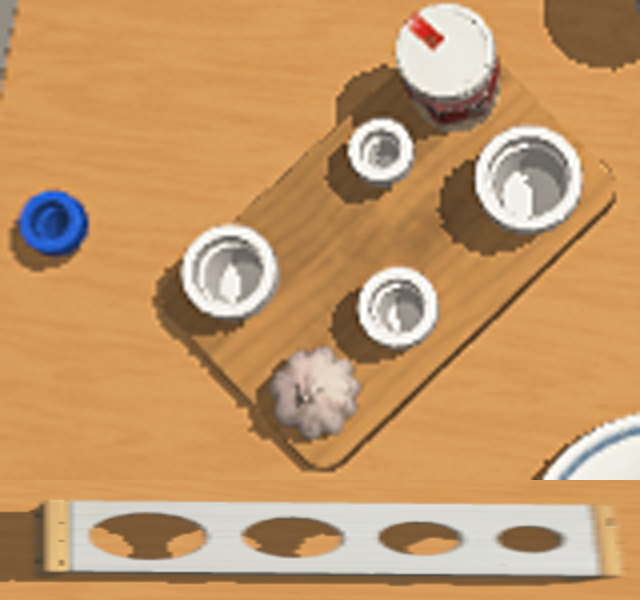

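Confirmed: a (242,175), b (167,198), c (209,207) and d (205,168) are white, with measured diameters of 68, 60, 50 and 41 mm that match the list. The blue and orange pots are not meant. The hole spacings also match. First I turn the tool so the jaws close across the rail.

>>> {"method": "arm_command", "body": {
  "rows": [
    [0,0,0,-8.04],
    [0,0,0,-8.04],
    [0,0,0,-8.04],
    [0,0,0,-8.04],
    [0,0,0,-8.04],
    [0,0,0,-8.04],
    [0,0,0,-8.04],
    [0,0,0,-8.04],
    [0,0,0,-8.04],
    [0,0,0,-8.04],
    [0,0,0,0]
  ],
  "claw": 1
}}

```text
time: 1.25
eef_pos: [0.1328, -0.5077, 0.2448]
orientation: [-2.121, -2.316, -0.001]
wrist_force: [0.1, -1.0, 0.0]
width: 0.0854
grasp_force: 0.0
```

```bash
cat > g.py <<'E'
import sys
from h import *
o=r.get_obs();M=R.from_rotvec(o['orientation']).as_matrix()
print('t',round(o['time'],2),'pos',np.round(o['eef_pos']*1000,1),'toolx yaw',np.round(np.degrees(np.arctan2(M[1,0],M[0,0])),2),'tilt',np.round(M[2],3),'w',round(o['width']*1000,1),'F',np.round(o['wrist_force'],1))
if len(sys.argv)>3:
    d=np.array(list(map(float,sys.argv[1:4])))/1000-o['eef_pos'];print('shift tool mm',np.round(M.T@d*1000,1))
E
python3 g.py 556 118 200
```

```text
t 1.25 pos [ 132.8 -507.7  244.8] toolx yaw 95.04 tilt [ 0.001 -0.    -1.   ] w 85.4 F [ 0.1 -1.   0. ]
shift tool mm [586.  476.6  45.4]
```

>>> {"method": "arm_command", "body": {
  "rows": [
    [24,37,0,0],
    [24,37,0,0],
    [24,37,0,0],
    [24,37,0,0],
    [24,37,0,0],
    [24,37,0,0],
    [24,37,0,0],
    [24,37,0,0],
    [24,37,0,0],
    [24,37,0,0],
    [24,37,0,0],
    [0,0,0,0]
  ]
}}

```text
time: 2.45
eef_pos: [0.5181, -0.2054, 0.2442]
orientation: [-2.117, -2.32, -0.003]
wrist_force: [-0.1, 0.7, -0.1]
width: 0.0855
grasp_force: 0.0
```

```bash
python3 g.py 556 118 200
python3 - <<'E'
from h import *
o=r.get_obs();c=r.read_camera("wrist");im=c['image'];cv2.imwrite("pics/w1.png",im[:,:,::-1])
print(c['T_tool_cam'])
M,t=pose(c,o);K=np.array([[c['fx'],0,c['cx']],[0,c['fy'],c['cy']],[0,0,1]])
for p in((.521,-.101,.062),(.5273,-.1772,.062),(.5333,-.2438,.062),(.5388,-.3013,.062)):
    q=M.T@(np.array(p)-t);q=cv2.projectPoints(q[None],np.zeros(3),np.zeros(3),K,np.array([c['k1'],0,0,0,0.]))[0];print(q.ravel())
E
```

```text
t 2.45 pos [ 518.1 -205.4  244.2] toolx yaw 95.24 tilt [ 0.002  0.001 -1.   ] w 85.5 F [-0.1  0.7 -0.1]
shift tool mm [318.4  67.3  44.9]
[[ 8.71998916e-04 -9.49915359e-01 -3.12506081e-01  8.05975908e-02]
 [ 9.99999610e-01  7.84106252e-04  4.06916893e-04  1.15794948e-03]
 [-1.41498635e-04 -3.12506314e-01  9.49915672e-01 -1.28438515e-01]
 [ 0.00000000e+00  0.00000000e+00  0.00000000e+00  1.00000000e+00]]
[268.0916854   70.90781596]
[266.57631791 149.42029714]
[265.80965024 209.70535165]
[265.46582288 255.93036745]
```

View pics/w1.png

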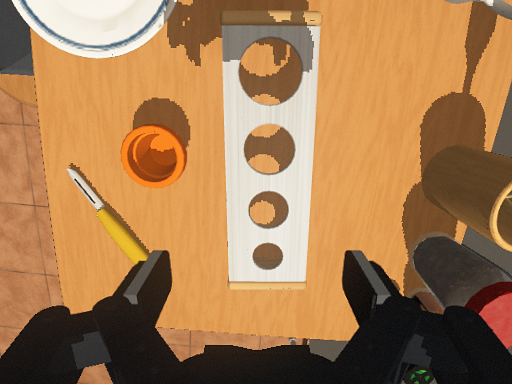

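The wrist view shows holes at about (270,71), (269,149), (268,210) and (268,256), within 2 px of the prediction. The fingertip corners are near (171,252) and (344,252). I'll refine the holes and the tip depth.

```bash
cat > holes.py <<'E'
from h import *
o=r.get_obs();c=r.read_camera("wrist");im=c['image'];hsv=cv2.cvtColor(im,cv2.COLOR_RGB2HSV)
m=(hsv[...,1]<45).astype(np.uint8);m[hsv[...,2]<60]=0
w=1-m
cs,_=cv2.findContours(w,cv2.RETR_LIST,cv2.CHAIN_APPROX_NONE)
for q in cs:
    if cv2.contourArea(q)>200 and len(q)<400:
        P=cast(c,cv2.convexHull(q)[:,0],.062,o);s=np.array(circ(P))*1000
        if .38<s[0]/1000<.65 and s[2]<75:print(q[:,0].min(0),q[:,0].max(0),np.round(s,1))
for uv in((171,252),(344,252)):
    d=undist(c,[uv])[0]@c['T_tool_cam'][:3,:3].T;t=c['T_tool_cam'][:3,3]
    k=(np.sign(d[1])*.0427-t[1])/d[1];print('tip tool',np.round((t+k*d)*1000,1))
E
python3 holes.py
```

```text
[123 280] [140 304] [ 381.  -370.7   31.4]
[255 241] [284 265] [ 540.8 -299.9   34.1]
[250 189] [289 225] [ 535.3 -242.7   43.4]
[246 121] [296 172] [ 529.3 -176.4   52.6]
[241  34] [304 103] [ 522.8 -101.4   61.9]
tip tool [  4.1 -42.7   8.3]
tip tool [10.1 42.7 -2.3]
```

>>> {"method": "arm_command", "body": {
  "rows": [
    [40,8.4,0,0],
    [40,8.4,0,0],
    [40,8.4,0,0],
    [40,8.4,0,0],
    [40,8.4,0,0],
    [40,8.4,0,0],
    [40,8.4,0,0],
    [38,8.4,0,0],
    [0,0,0,0],
    [0,0,0,0]
  ]
}}

```text
time: 3.55
eef_pos: [0.5536, 0.1129, 0.2453]
orientation: [2.122, 2.316, -0.001]
wrist_force: [-0.7, 0.9, 0.2]
width: 0.0852
grasp_force: 0.0
```

```bash
python3 g.py 556 118 68
python3 - <<'E'
from h import *
o=r.get_obs();c=r.read_camera("wrist");im=c['image'];cv2.imwrite("pics/w2.png",im[:,:,::-1])
M,t=pose(c,o);K=np.array([[c['fx'],0,c['cx']],[0,c['fy'],c['cy']],[0,0,1]])
hsv=cv2.cvtColor(im,cv2.COLOR_RGB2HSV);m=((hsv[...,1]<50)&(hsv[...,2]>140)).astype(np.uint8)
for n,p,D in(('a',(.556,.118,.078),.07),('b',(.4753,.3005,.074),.061),('c',(.4647,.1912,.070),.052),('d',(.5674,.2166,.066),.043)):
    q=M.T@(np.array(p)-t);s=c['fx']*D/q[2]/2*1.25
    u,v=cv2.projectPoints(q[None],np.zeros(3),np.zeros(3),K,np.array([c['k1'],0,0,0,0.]))[0].ravel()
    w=np.zeros_like(m);cv2.circle(w,(int(u),int(v)),int(s),1,-1);w&=m
    cs,_=cv2.findContours(w,cv2.RETR_EXTERNAL,cv2.CHAIN_APPROX_NONE)
    if not cs: print(n,u,v,'none');continue
    h=max(cs,key=cv2.contourArea)[:,0]
    print(n,round(u),round(v),h.min(0),h.max(0),np.round(np.array(circ(cast(c,cv2.convexHull(h)[:,0],p[2],o)))*1000,1))
E
```

```text
t 3.55 pos [553.6 112.9 245.3] toolx yaw 94.99 tilt [-0.001 -0.    -1.   ] w 85.2 F [-0.7  0.9  0.2]
shift tool mm [  5.1   2.9 177.3]
a 258 173 [228 139] [294 204] [558.7 118.8  68.1]
b 183.80309484294526 -39.85187078069231 none
c 171 90 [148  62] [201 116] [468.6 191.8  50.9]
d 279 72 [260  49] [302  94] [569.4 216.6  41.1]
```

View pics/w2.png

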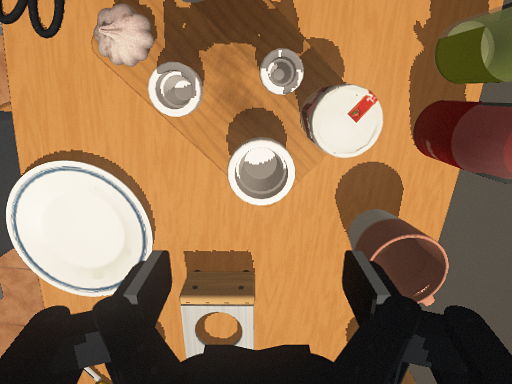

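The wrist view shows pot_a at (261,171), c at (175,89), d at (281,72), the jar at (343,120) and the garlic at (122,35). This agrees with the top view to 2–3 mm, so I use the mean and descend on pot_a.

>>> {"method": "arm_command", "body": {
  "rows": [
    [5.2,4.4,40,0],
    [0,0,40,0],
    [0,0,40,0],
    [0,0,30,0],
    [0,0,15,0],
    [0,0,12,0],
    [0,0,0,0],
    [0,0,0,0]
  ]
}}

```text
time: 4.4
eef_pos: [0.559, 0.1188, 0.0699]
orientation: [2.121, 2.315, 0.003]
wrist_force: [0.5, -0.3, -0.2]
width: 0.0856
grasp_force: 0.0
```

>>> {"method": "arm_command", "body": {
  "rows": [
    [0,0,0,0],
    [0,0,0,0],
    [0,0,0,0],
    [0,0,0,0],
    [0,0,0,0],
    [0,0,0,0],
    [0,0,0,0],
    [0,0,0,0]
  ],
  "claw": 0
}}

```text
time: 5.2
eef_pos: [0.56, 0.1194, 0.0716]
orientation: [2.118, 2.315, 0.006]
wrist_force: [-0.8, -1.0, 6.7]
width: 0.0678
grasp_force: 67.9
```

```bash
python3 g.py 522 -101 68
python3 - <<'E'
from h import *
c=r.read_camera("wrist")['image'];s=r.read_camera("side")['image']
cv2.imwrite("pics/w3.png",np.hstack([c[100:384:,100:420],cv2.resize(s[130:210,180:270],(320,284))])[:,:,::-1])
E
```

```text
t 5.2 pos [560.  119.4  71.6] toolx yaw 95.07 tilt [-0.     0.006 -1.   ] w 67.8 F [-0.8 -1.   6.7]
shift tool mm [-216.2  -57.3    3.3]
```

View pics/w3.png

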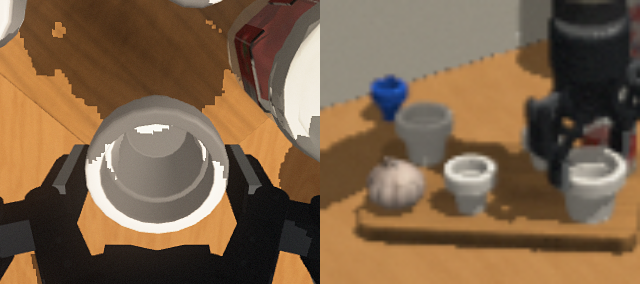

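Pot_a is centred between the pads and gripped. I lift it and move over the large opening.

>>> {"method": "arm_command", "body": {
  "rows": [
    [0,0,-15,0],
    [0,0,-30,0],
    [0,0,-45,0],
    [0,0,-40,0],
    [0,0,0,0]
  ]
}}

```text
time: 5.8
eef_pos: [0.5617, 0.1197, 0.2073]
orientation: [2.114, 2.31, 0.017]
wrist_force: [0.8, 0.4, -0.6]
width: 0.0679
grasp_force: 68.0
```

>>> {"method": "arm_command", "body": {
  "rows": [
    [-20,-5.3,0,0],
    [-36,-9.5,0,0],
    [-40,-10.6,0,0],
    [-40,-10.6,0,0],
    [-40,-10.6,0,0],
    [-25,-6.7,0,0],
    [-15,-4,0,0],
    [0,0,0,0],
    [0,0,0,0],
    [0,0,0,0]
  ]
}}

```text
time: 6.8
eef_pos: [0.5199, -0.0998, 0.1982]
orientation: [-2.119, -2.318, -0.001]
wrist_force: [-0.1, 1.6, -0.9]
width: 0.0676
grasp_force: 67.9
```

```bash
python3 g.py 522 -101 73.6
python3 - <<'E'
from h import *
o=r.get_obs();c=r.read_camera("wrist");im=c['image'];cv2.imwrite("pics/w4.png",im[:,:,::-1])
E
```

```text
t 6.8 pos [519.9 -99.8 198.2] toolx yaw 95.15 tilt [ 0.001 -0.    -1.   ] w 67.6 F [-0.1  1.6 -0.9]
shift tool mm [ -1.5   2.  124.6]
```

View pics/w4.png

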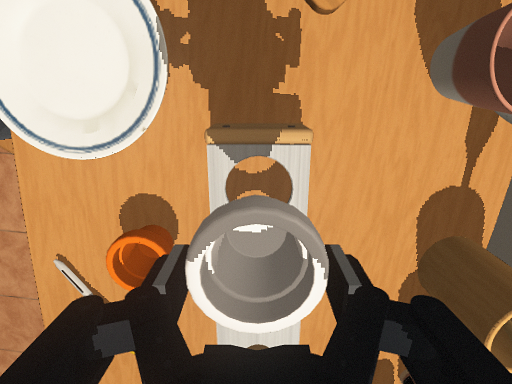

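Pot_a is held upright. Its rim extremes are about (187,263), (328,263), (257,333) and (257,197), so I get its offset in the jaws from those.

Run:
```python
from h import *
o=r.get_obs();c=r.read_camera("wrist")
for dz in (.006,.008): print(np.round(np.array(circ(cast(c,[(187,263),(328,263),(257,333),(257,197)],o['eef_pos'][2]+dz,o)))*1000,1))
print(o['eef_pos'])
```

```text
[521.5 -97.7  70. ]
[521.4 -96.4  68.9]
[ 0.51997711 -0.09973271  0.1982547 ]
```

>>> {"method": "arm_command", "body": {
  "rows": [
    [-3.4,1.2,30,0],
    [0,0,30,0],
    [0,0,15,0],
    [0,0,8,0],
    [0,0,8,0],
    [0,0,8,0],
    [0,0,8,0],
    [0,0,5,0],
    [0,0,3,0],
    [0,0,2,0],
    [0,0,0,0]
  ]
}}

```text
time: 8.0
eef_pos: [0.5213, -0.1043, 0.0813]
orientation: [-2.121, -2.317, -0.0]
wrist_force: [-0.4, -0.0, -0.4]
width: 0.0676
grasp_force: 67.9
```

```bash
python3 g.py 522 -101 73
```

```text
t 8.0 pos [ 521.3 -104.3   81.3] toolx yaw 95.05 tilt [ 0. -0. -1.] w 67.6 F [-0.4 -0.  -0.4]
shift tool mm [3.2 1.  8.3]
```

>>> {"method": "arm_command", "body": {
  "rows": [
    [0,0,3,0],
    [0,0,3,0],
    [0,0,1,0],
    [0,0,1,0],
    [0,0,0,0],
    [0,0,0,0]
  ]
}}

```text
time: 8.6
eef_pos: [0.5213, -0.1037, 0.0736]
orientation: [-2.121, -2.317, -0.002]
wrist_force: [-0.7, 5.0, 1.4]
width: 0.0678
grasp_force: 68.2
```

```bash
python3 g.py;python3 - <<'E'
from h import *
c=r.read_camera("wrist")['image'];s=r.read_camera("side")['image']
cv2.imwrite("pics/w5.png",np.hstack([c[100:384:,100:420],cv2.resize(s[190:290,270:380],(312,284))])[:,:,::-1])
E
```

```text
t 8.6 pos [ 521.3 -103.7   73.6] toolx yaw 95.08 tilt [ 0.001  0.    -1.   ] w 67.8 F [-0.7  5.   1.4]
```

View pics/w5.png

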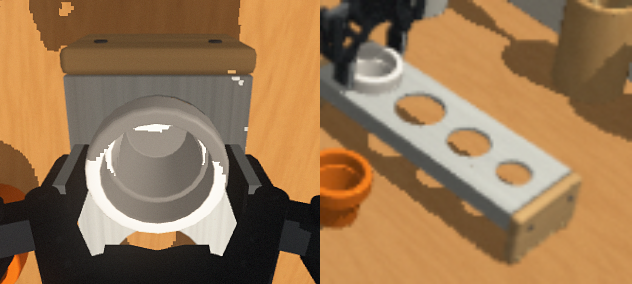

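Pot_a is in the opening, with a 5 N sideways push toward +y. I ease it 1.5 mm that way and lower it until the ledge touches.

>>> {"method": "arm_command", "body": {
  "rows": [
    [1.5,0,0,0],
    [0,0,1,0],
    [0,0,0,0],
    [0,0,0,0]
  ]
}}

```text
time: 9.1
eef_pos: [0.5214, -0.1036, 0.0735]
orientation: [2.121, 2.315, -0.001]
wrist_force: [-2.4, 2.4, 6.3]
width: 0.0676
grasp_force: 68.6
```

>>> {"method": "arm_command", "body": {
  "rows": [
    [0,0,1,0],
    [0,0,0,0],
    [0,0,0,0]
  ]
}}

```text
time: 9.4
eef_pos: [0.5214, -0.1036, 0.0734]
orientation: [2.12, 2.315, -0.001]
wrist_force: [-5.0, 2.2, 10.0]
width: 0.0675
grasp_force: 69.0
```

Ledge contact (Fz 10 N), so I release and retreat.

>>> {"method": "arm_command", "body": {
  "rows": [
    [0,0,-1,0],
    [0,0,0,0],
    [0,0,0,0],
    [0,0,0,0],
    [0,0,0,0],
    [0,0,0,0]
  ],
  "claw": 1
}}

```text
time: 10.0
eef_pos: [0.521, -0.1029, 0.0721]
orientation: [-2.121, -2.317, 0.0]
wrist_force: [0.5, -0.8, -0.4]
width: 0.0854
grasp_force: 0.0
```

>>> {"method": "arm_command", "body": {
  "rows": [
    [0,0,-15,0],
    [0,0,-35,0],
    [0,0,-45,0],
    [0,0,-45,0],
    [0,0,-25,0],
    [0,0,0,0],
    [0,0,0,0]
  ]
}}

```text
time: 10.7
eef_pos: [0.5218, -0.103, 0.239]
orientation: [2.119, 2.315, 0.002]
wrist_force: [0.8, 0.8, -0.9]
width: 0.0852
grasp_force: 0.0
```

```bash
python3 g.py 476 301 200;python3 - <<'E'
from h import *
o=r.get_obs();c=r.read_camera("wrist");i=c['image'];s=r.read_camera("side")['image']
cv2.imwrite("pics/w6.png",np.hstack([i[100:384:,100:420],cv2.resize(s[190:290,270:380],(312,284))])[:,:,::-1])
E
python3 holes.py
```

```text
t 10.7 pos [ 521.8 -103.   239. ] toolx yaw 95.06 tilt [-0.001  0.003 -1.   ] w 85.2 F [ 0.8  0.8 -0.9]
shift tool mm [406.5 -10.1  38.5]
[244 318] [271 338] [ 540.7 -298.5   33.2]
[122 276] [145 304] [ 394.3 -257.2   40.7]
[240 276] [276 305] [ 535.6 -241.6   42.5]
[235 219] [281 260] [ 529.7 -175.5   51.8]
tip tool [  4.1 -42.7   8.3]
tip tool [10.1 42.7 -2.3]
```

View pics/w6.png

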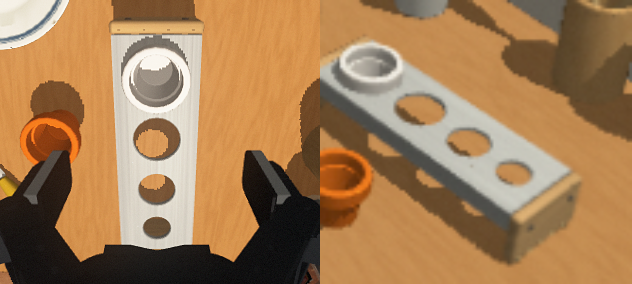

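Pot_a sits flat in the largest opening, with its rim at (256,178) in the full wrist image. Next is pot_b.

>>> {"method": "arm_command", "body": {
  "rows": [
    [30,-0.7,0,0],
    [45,-1,0,0],
    [45,-1,0,0],
    [45,-1,0,0],
    [45,-1,0,0],
    [45,-1,0,0],
    [45,-1,0,0],
    [45,-1,0,0],
    [36,-1,0,0],
    [25,-0.6,0,0],
    [0,0,0,0],
    [0,0,0,0]
  ]
}}

```text
time: 12.05
eef_pos: [0.4752, 0.3006, 0.2356]
orientation: [-2.119, -2.318, 0.005]
wrist_force: [-0.6, 0.6, 0.7]
width: 0.0852
grasp_force: 0.0
```

```bash
cat > pot.py <<'E'
import sys
from h import *
P0=dict(a=((.557,.118,.078),.07),b=((.4765,.3005,.074),.061),c=((.466,.1915,.070),.052),d=((.568,.2166,.066),.043))
n=sys.argv[1];p,D=P0[n]
o=r.get_obs();c=r.read_camera("wrist");im=c['image']
M,t=pose(c,o);K=np.array([[c['fx'],0,c['cx']],[0,c['fy'],c['cy']],[0,0,1]])
hsv=cv2.cvtColor(im,cv2.COLOR_RGB2HSV);m=((hsv[...,1]<50)&(hsv[...,2]>90)).astype(np.uint8)
q=M.T@(np.array(p)-t);s=c['fx']*D/q[2]/2*1.25
u,v=cv2.projectPoints(q[None],np.zeros(3),np.zeros(3),K,np.array([c['k1'],0,0,0,0.]))[0].ravel()
w=np.zeros_like(m);cv2.circle(w,(int(u),int(v)),int(s),1,-1);w&=m
cs,_=cv2.findContours(w,cv2.RETR_EXTERNAL,cv2.CHAIN_APPROX_NONE)
h=max(cs,key=cv2.contourArea)[:,0]
print(n,round(u),round(v),h.min(0),h.max(0),np.round(np.array(circ(cast(c,cv2.convexHull(h)[:,0],p[2],o)))*1000,1))
E
python3 pot.py b; python3 g.py 476.5 300.5 66
```

```text
b 257 180 [229 147] [288 205] [477.8 303.3  59.9]
t 12.1 pos [475.6 300.  236. ] toolx yaw 95.05 tilt [-0.002 -0.002 -1.   ] w 85.6 F [ 0.2 -0.4 -0. ]
shift tool mm [  0.6   1.4 170. ]
```

>>> {"method": "arm_command", "body": {
  "rows": [
    [2,1.8,40,0],
    [0,0,40,0],
    [0,0,40,0],
    [0,0,28,0],
    [0,0,14,0],
    [0,0,9,0],
    [0,0,0,0],
    [0,0,0,0]
  ]
}}

```text
time: 12.9
eef_pos: [0.479, 0.3032, 0.0681]
orientation: [2.121, 2.316, 0.004]
wrist_force: [1.0, 0.8, 0.2]
width: 0.0851
grasp_force: 0.0
```

>>> {"method": "arm_command", "body": {
  "rows": [
    [0,0,0,0],
    [0,0,0,0],
    [0,0,0,0],
    [0,0,0,0],
    [0,0,0,0],
    [0,0,0,0],
    [0,0,0,0],
    [0,0,0,0]
  ],
  "claw": 0
}}

```text
time: 13.7
eef_pos: [0.4793, 0.3038, 0.0688]
orientation: [2.12, 2.316, 0.007]
wrist_force: [-0.5, 0.2, 7.0]
width: 0.0579
grasp_force: 64.8
```

>>> {"method": "arm_command", "body": {
  "rows": [
    [0,0,-15,0],
    [0,0,-30,0],
    [0,0,-45,0],
    [0,0,-45,0],
    [0,0,0,0]
  ]
}}

```text
time: 14.2
eef_pos: [0.4811, 0.3046, 0.2105]
orientation: [2.118, 2.313, 0.021]
wrist_force: [0.2, -0.1, -0.1]
width: 0.0581
grasp_force: 64.5
```

```bash
python3 g.py 528.5 -178 200
```

```text
t 14.2 pos [481.1 304.6 210.5] toolx yaw 95.06 tilt [ 0.005  0.014 -1.   ] w 58.1 F [ 0.2 -0.1 -0.1]
shift tool mm [-485.     4.5    8.1]
```

>>> {"method": "arm_command", "body": {
  "rows": [
    [-25,0.4,0,0],
    [-45,0.4,0,0],
    [-46,0.4,0,0],
    [-46,0.4,0,0],
    [-46,0.4,0,0],
    [-46,0.4,0,0],
    [-46,0.4,0,0],
    [-46,0.4,0,0],
    [-46,0.4,0,0],
    [-45,0.4,0,0],
    [-32,0.4,0,0],
    [-16,0.1,0,0]
  ]
}}

```text
time: 15.4
eef_pos: [0.5244, -0.1825, 0.2007]
orientation: [-2.124, -2.313, 0.002]
wrist_force: [0.3, -0.2, -0.6]
width: 0.0583
grasp_force: 64.5
```

>>> {"method": "arm_command", "body": {
  "rows": [
    [0,0,0,0],
    [0,0,0,0],
    [0,0,0,0]
  ]
}}

```text
time: 15.7
eef_pos: [0.5248, -0.1782, 0.2013]
orientation: [-2.119, -2.318, -0.001]
wrist_force: [-0.1, -1.2, -0.6]
width: 0.0578
grasp_force: 64.5
```

```bash
cat > held.py <<'E'
# offset of the held pot: white pixels of the rim, between jaws, fit at rim height; argv: rim height above TCP (mm), diameter
import sys
from h import *
dz,D=float(sys.argv[1])/1000,float(sys.argv[2])/1000
o=r.get_obs();c=r.read_camera("wrist");im=c['image']
M,t=pose(c,o);K=np.array([[c['fx'],0,c['cx']],[0,c['fy'],c['cy']],[0,0,1]])
# predicted outline for zero offset, then print observed jumps along the axes
g=cv2.cvtColor(im,cv2.COLOR_RGB2HSV)
m=((g[...,1]<60)&(g[...,2]>70)).astype(np.uint8)
Rt=R.from_rotvec(o['orientation']).as_matrix();x=Rt[:,0];y=Rt[:,1];ctr=o['eef_pos']+np.array([0,0,dz])
L=[]
for p in(ctr,ctr+x*D/2,ctr-x*D/2,ctr+y*D/2,ctr-y*D/2):
    L.append(cv2.projectPoints((M.T@(p-t))[None],np.zeros(3),np.zeros(3),K,np.array([c['k1'],0,0,0,0.]))[0].ravel())
print(np.round(L,1).tolist())
cv2.imwrite(f"pics/{sys.argv[3]}.png",im[:,:,::-1])
# bottom (bright, sunlit) rim points: scan column wise for lowest white
u0,v0=L[0];pts=[]
for u in range(int(u0-40),int(u0+41),4):
    col=im[int(v0):int(L[2][1])+25,u].astype(int).max(1);d=np.diff(col);pts.append((u,int(v0)+int(np.argmin(d))))
P=cast(c,pts,o['eef_pos'][2]+dz,o)-ctr
loc=np.c_[P@x,P@y]*1000
est=[a+np.sqrt(max((D*500)**2-b*b,0)) for a,b in loc];print('tool x offset est',np.round(np.median(est),1),np.round(np.percentile(est,[25,75]),1))
E
python3 held.py 7 61 w7; python3 g.py 529.5 -176.3 200;python3 holes.py
```

```text
[[253.9, 276.2], [253.7, 215.9], [254.0, 327.9], [318.8, 276.0], [189.0, 275.9]]
tool x offset est -13.7 [-15.  -13.4]
t 15.75 pos [ 524.9 -178.2  201.4] toolx yaw 95.17 tilt [ 0.001 -0.    -1.   ] w 58.1 F [-0.1 -0.4 -1.9]
shift tool mm [1.5 4.7 1.4]
[166 262] [185 291] [ 458.4 -284.    34.6]
[318 242] [347 291] [ 594.7 -264.2   65.7]
[232 157] [288 208] [ 529.5 -176.1   52.1]
tip tool [  4.1 -42.7   8.3]
tip tool [10.1 42.7 -2.3]
```

View pics/w7.png

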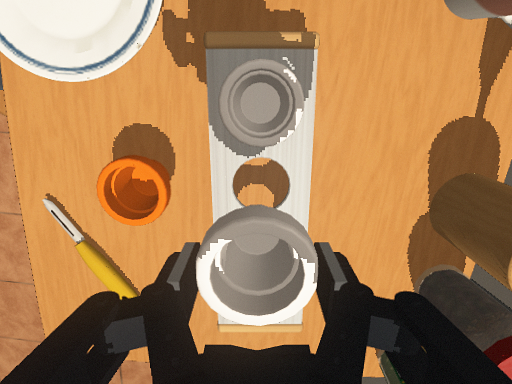

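Pot_b is held with its rim centred near (257,266), the same place as pot_a was. The target opening is at (260,183). I shift 3 mm across the rail and lower.

>>> {"method": "arm_command", "body": {
  "rows": [
    [0,3,30,0],
    [0,0,30,0],
    [0,0,20,0],
    [0,0,8,0],
    [0,0,8,0],
    [0,0,8,0],
    [0,0,8,0],
    [0,0,6,0],
    [0,0,3,0],
    [0,0,0,0]
  ]
}}

```text
time: 16.8
eef_pos: [0.5278, -0.1793, 0.0799]
orientation: [-2.121, -2.317, -0.0]
wrist_force: [-0.5, 0.5, -1.1]
width: 0.0576
grasp_force: 64.4
```

>>> {"method": "arm_command", "body": {
  "rows": [
    [0,0,2,0],
    [0,0,1.5,0],
    [0,0,1,0],
    [0,0,0,0],
    [0,0,0,0]
  ]
}}

```text
time: 17.3
eef_pos: [0.5282, -0.179, 0.076]
orientation: [-2.121, -2.318, -0.002]
wrist_force: [1.1, 3.8, 2.0]
width: 0.0578
grasp_force: 64.7
```

>>> {"method": "arm_command", "body": {
  "rows": [
    [1.3,0,0,0],
    [0,0,1,0],
    [0,0,1,0],
    [0,0,0,0],
    [0,0,0,0]
  ]
}}

```text
time: 17.8
eef_pos: [0.5279, -0.1787, 0.0747]
orientation: [2.121, 2.316, -0.001]
wrist_force: [-2.3, 1.5, 5.5]
width: 0.0575
grasp_force: 65.1
```

>>> {"method": "arm_command", "body": {
  "rows": [
    [0,0,0,0],
    [0,0,0,0],
    [0,0,0,0],
    [0,0,0,0],
    [0,0,0,0],
    [0,0,0,0]
  ],
  "claw": 1
}}

```text
time: 18.4
eef_pos: [0.5278, -0.1783, 0.0737]
orientation: [-2.121, -2.317, 0.0]
wrist_force: [-0.2, -0.4, 0.4]
width: 0.0853
grasp_force: 0.0
```

>>> {"method": "arm_command", "body": {
  "rows": [
    [0,0,-15,0],
    [0,0,-35,0],
    [0,0,-45,0],
    [0,0,-45,0],
    [0,0,-25,0],
    [0,0,0,0],
    [0,0,0,0]
  ]
}}

```text
time: 19.1
eef_pos: [0.5284, -0.1785, 0.2406]
orientation: [2.119, 2.315, 0.001]
wrist_force: [0.2, -0.3, -0.9]
width: 0.0856
grasp_force: 0.0
```

```bash
python3 g.py 466.5 190.5 230;python3 - <<'E'
from h import *
o=r.get_obs();c=r.read_camera("wrist");i=c['image'];s=r.read_camera("side")['image']
cv2.imwrite("pics/w8.png",np.hstack([i[0:284:,100:420],cv2.resize(s[190:290,270:380],(312,284))])[:,:,::-1])
E
python3 holes.py
```

```text
t 19.1 pos [ 528.4 -178.5  240.6] toolx yaw 95.06 tilt [-0.002  0.003 -1.   ] w 85.6 F [ 0.2 -0.3 -0.9]
shift tool mm [373.  -29.2   9.9]
[122 282] [141 304] [ 394.3 -337.4   31. ]
[244 266] [272 289] [ 540.6 -299.5   33.4]
[239 215] [277 250] [ 535.5 -242.3   43. ]
tip tool [  4.1 -42.7   8.3]
tip tool [10.1 42.7 -2.3]
```

View pics/w8.png

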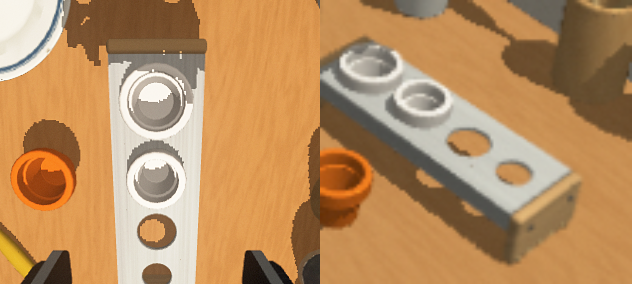

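Pot_b is seated flat at (257,180). Next is pot_c, with the jaws turned 25° to keep clear of the garlic.

>>> {"method": "arm_command", "body": {
  "rows": [
    [25,-2,0,0],
    [40,-3,0,0],
    [40,-3,0,0],
    [40,-3,0,0],
    [40,-3,0,0],
    [40,-3,0,0],
    [40,-3,0,0],
    [40,-3,0,0],
    [40,-3,0,0],
    [29,-3,0,0],
    [0,0,0,0],
    [0,0,0,0]
  ]
}}

```text
time: 20.45
eef_pos: [0.465, 0.1919, 0.2373]
orientation: [-2.119, -2.318, 0.005]
wrist_force: [-0.2, 0.0, -0.2]
width: 0.0852
grasp_force: 0.0
```

>>> {"method": "arm_command", "body": {
  "rows": [
    [0,0,0,-8.3],
    [0,0,0,-8.3],
    [0,0,0,-8.4],
    [0,0,0,0],
    [0,0,0,0]
  ]
}}

```text
time: 20.95
eef_pos: [0.466, 0.1907, 0.2383]
orientation: [-1.576, -2.717, 0.001]
wrist_force: [-0.1, -0.6, 0.6]
width: 0.0854
grasp_force: 0.0
```

```bash
python3 pot.py c;python3 pot.py d; python3 g.py 466.8 192 64
```

```text
c 256 177 [233 151] [281 199] [466.8 192.9  50.6]
d 350 202 [330 181] [370 219] [567.3 217.8  43. ]
t 21.05 pos [466.  191.1 238.5] toolx yaw 119.88 tilt [-0.    -0.001 -1.   ] w 85.2 F [-0.4  0.2 -0.4]
shift tool mm [  0.4   1.3 174.5]
```

>>> {"method": "arm_command", "body": {
  "rows": [
    [0.5,0.5,40,0],
    [0,0,40,0],
    [0,0,40,0],
    [0,0,30,0],
    [0,0,16,0],
    [0,0,9,0],
    [0,0,0,0],
    [0,0,0,0]
  ]
}}

```text
time: 21.85
eef_pos: [0.4669, 0.1926, 0.0648]
orientation: [1.57, 2.72, 0.002]
wrist_force: [0.1, -0.4, 0.3]
width: 0.0854
grasp_force: 0.0
```

>>> {"method": "arm_command", "body": {
  "rows": [
    [0,0,0,0],
    [0,0,0,0],
    [0,0,0,0],
    [0,0,0,0],
    [0,0,0,0],
    [0,0,0,0],
    [0,0,0,0],
    [0,0,0,0]
  ],
  "claw": 0
}}

```text
time: 22.65
eef_pos: [0.4675, 0.1928, 0.0656]
orientation: [1.568, 2.719, 0.004]
wrist_force: [0.6, -0.1, 5.9]
width: 0.0491
grasp_force: 62.6
```

>>> {"method": "arm_command", "body": {
  "rows": [
    [0,0,-15,0],
    [0,0,-30,0],
    [0,0,-45,0],
    [0,0,-45,0],
    [0,0,0,8.3],
    [0,0,0,8.3],
    [0,0,0,8.4],
    [0,0,0,0],
    [0,0,0,0]
  ]
}}

```text
time: 23.55
eef_pos: [0.4658, 0.1924, 0.1982]
orientation: [-2.117, -2.32, 0.001]
wrist_force: [0.4, -0.1, -1.6]
width: 0.0492
grasp_force: 62.3
```

```bash
python3 g.py 534 -244.2 200
```

```text
t 23.55 pos [465.8 192.4 198.2] toolx yaw 95.23 tilt [-0.    -0.001 -1.   ] w 49.2 F [ 0.4 -0.1 -1.6]
shift tool mm [-441.    28.1   -1.8]
```

>>> {"method": "arm_command", "body": {
  "rows": [
    [-22,1.4,0,0],
    [-40,2.6,0,0],
    [-43,2.7,0,0],
    [-43,2.7,0,0],
    [-43,2.7,0,0],
    [-43,2.7,0,0],
    [-43,2.7,0,0],
    [-43,2.7,0,0],
    [-43,2.7,0,0],
    [-38,2.5,0,0],
    [-25,1.7,0,0],
    [-15,1,0,0]
  ]
}}

```text
time: 24.75
eef_pos: [0.5327, -0.2465, 0.1979]
orientation: [-2.121, -2.316, 0.001]
wrist_force: [-0.2, 1.1, -1.1]
width: 0.0491
grasp_force: 62.3
```

>>> {"method": "arm_command", "body": {
  "rows": [
    [0,0,0,0],
    [0,0,0,0],
    [0,0,0,0]
  ]
}}

```text
time: 25.05
eef_pos: [0.533, -0.2428, 0.1989]
orientation: [-2.118, -2.319, -0.001]
wrist_force: [0.2, 0.7, -1.6]
width: 0.0492
grasp_force: 62.3
```

```bash
python3 held.py 5 52 w9|head -1; python3 g.py 534 -244 200;python3 holes.py
```

```text
[[253.9, 273.8], [253.8, 223.6], [254.0, 318.0], [308.6, 273.7], [199.3, 273.6]]
t 25.1 pos [ 533.  -242.8  199. ] toolx yaw 95.18 tilt [ 0.  0. -1.] w 49.0 F [ 0.3 -0.6 -0.4]
shift tool mm [-1.3  0.8 -1. ]
[115 313] [151 331] [ 409.4 -405.8   41.1]
[178 245] [202 288] [ 490.8 -336.6   54.1]
[309 240] [336 288] [ 594.5 -323.4   58.9]
[235 165] [281 209] [ 535.5 -242.8   43.3]
tip tool [  4.1 -42.7   8.3]
tip tool [10.1 42.7 -2.3]
```

View pics/w9.png

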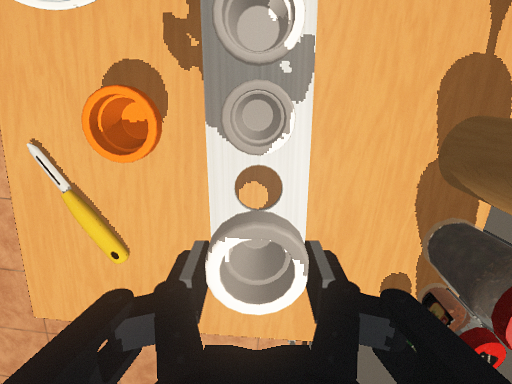

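Pot_c is held with its rim centred at (257,262), and its opening is at (258,187). I correct and lower.

>>> {"method": "arm_command", "body": {
  "rows": [
    [-0.8,0.8,30,0],
    [0,0,30,0],
    [0,0,20,0],
    [0,0,8,0],
    [0,0,8,0],
    [0,0,8,0],
    [0,0,6,0],
    [0,0,5,0],
    [0,0,2,0],
    [0,0,0,0]
  ]
}}

```text
time: 26.15
eef_pos: [0.5338, -0.2451, 0.0817]
orientation: [-2.121, -2.317, -0.0]
wrist_force: [0.5, -0.1, -0.2]
width: 0.0489
grasp_force: 62.3
```

>>> {"method": "arm_command", "body": {
  "rows": [
    [0,0,2,0],
    [0,0,2,0],
    [0,0,1,0],
    [0,0,0,0],
    [0,0,0,0]
  ]
}}

```text
time: 26.65
eef_pos: [0.5339, -0.2451, 0.0768]
orientation: [2.121, 2.317, 0.0]
wrist_force: [-0.2, 0.6, -1.0]
width: 0.0491
grasp_force: 62.3
```

>>> {"method": "arm_command", "body": {
  "rows": [
    [0,0,1,0],
    [0,0,1,0],
    [0,0,1,0],
    [0,0,0,0],
    [0,0,0,0]
  ]
}}

```text
time: 27.15
eef_pos: [0.5341, -0.2452, 0.0756]
orientation: [2.12, 2.316, 0.0]
wrist_force: [-2.8, 0.5, 6.1]
width: 0.0489
grasp_force: 62.9
```

Clean ledge contact at the expected height. I release and go for pot_d.

>>> {"method": "arm_command", "body": {
  "rows": [
    [0,0,0,0],
    [0,0,0,0],
    [0,0,0,0],
    [0,0,0,0],
    [0,0,0,0],
    [0,0,0,0]
  ],
  "claw": 1
}}

```text
time: 27.75
eef_pos: [0.5338, -0.245, 0.0737]
orientation: [-2.121, -2.317, 0.0]
wrist_force: [0.0, 0.2, -0.2]
width: 0.0855
grasp_force: 0.0
```

>>> {"method": "arm_command", "body": {
  "rows": [
    [0,0,-15,0],
    [0,0,-35,0],
    [0,0,-45,0],
    [0,0,-45,0],
    [0,0,-25,0],
    [0,0,0,0],
    [0,0,0,0]
  ]
}}

```text
time: 28.45
eef_pos: [0.5344, -0.2454, 0.2406]
orientation: [2.119, 2.315, 0.001]
wrist_force: [0.1, -0.9, 0.7]
width: 0.0856
grasp_force: 0.0
```

```bash
python3 g.py 567.5 217.3 240;python3 - <<'E'
from h import *
o=r.get_obs();c=r.read_camera("wrist");i=c['image'];s=r.read_camera("side")['image']
cv2.imwrite("pics/w10.png",np.hstack([i[0:284:,100:420],cv2.resize(s[190:290,270:380],(312,284))])[:,:,::-1])
E
python3 holes.py
```

```text
t 28.45 pos [ 534.4 -245.4  240.6] toolx yaw 95.06 tilt [-0.002  0.003 -1.   ] w 85.6 F [ 0.1 -0.9  0.7]
shift tool mm [ 4.58e+02  7.37e+01 -1.00e-01]
[123 277] [144 304] [ 405.6 -401.5   38.3]
[242 212] [273 239] [ 540.6 -300.3   34.3]
tip tool [  4.1 -42.7   8.3]
tip tool [10.1 42.7 -2.3]
```

View pics/w10.png

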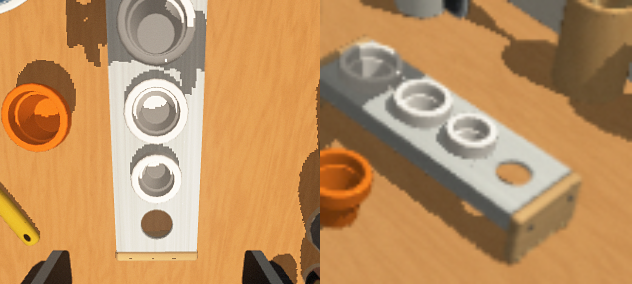

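Pot_c is seated flat at (256,177). Now pot_d, with the jaws partly open and turned away from the jar.

>>> {"method": "arm_command", "body": {
  "rows": [
    [26,4,0,0],
    [45,7.2,0,0],
    [45,7.2,0,0],
    [45,7.2,0,0],
    [45,7.2,0,0],
    [45,7.2,0,0],
    [45,7.2,0,0],
    [45,7.2,0,0],
    [45,7.2,0,0],
    [42,7.2,0,0],
    [30,4.9,0,0],
    [0,0,0,0]
  ],
  "claw": 0.72
}}

```text
time: 29.8
eef_pos: [0.5655, 0.2214, 0.2361]
orientation: [-2.113, -2.32, 0.004]
wrist_force: [-0.5, -0.5, -0.1]
width: 0.0612
grasp_force: 0.0
```

>>> {"method": "arm_command", "body": {
  "rows": [
    [0,0,0,-8.3],
    [0,0,0,-8.3],
    [0,0,0,-8.4],
    [0,0,0,0],
    [0,0,0,0]
  ]
}}

```text
time: 30.3
eef_pos: [0.5665, 0.2168, 0.2377]
orientation: [-1.574, -2.717, 0.003]
wrist_force: [-0.7, -0.7, 0.4]
width: 0.0616
grasp_force: 0.0
```

```bash
python3 pot.py d; python3 g.py 567.5 217.3 62
```

```text
d 257 177 [239 157] [278 196] [569.  218.3  42. ]
t 30.35 pos [566.6 216.9 238. ] toolx yaw 119.87 tilt [ 0.    -0.002 -1.   ] w 61.1 F [ 0.3  0.1 -0.3]
shift tool mm [-1.00e-01  1.20e+00  1.76e+02]
```

>>> {"method": "arm_command", "body": {
  "rows": [
    [0,1.6,40,0],
    [0,0,40,0],
    [0,0,40,0],
    [0,0,30,0],
    [0,0,16,0],
    [0,0,10,0],
    [0,0,0,0],
    [0,0,0,0]
  ]
}}

```text
time: 31.15
eef_pos: [0.569, 0.2185, 0.0638]
orientation: [1.57, 2.72, 0.002]
wrist_force: [-0.2, 0.9, 0.4]
width: 0.0613
grasp_force: 0.0
```

>>> {"method": "arm_command", "body": {
  "rows": [
    [0,0,0,0],
    [0,0,0,0],
    [0,0,0,0],
    [0,0,0,0],
    [0,0,0,0],
    [0,0,0,0],
    [0,0,0,0],
    [0,0,0,0]
  ],
  "claw": 0
}}

```text
time: 31.95
eef_pos: [0.5699, 0.2188, 0.0652]
orientation: [1.568, 2.719, 0.005]
wrist_force: [0.4, -0.2, 6.9]
width: 0.0406
grasp_force: 60.6
```

>>> {"method": "arm_command", "body": {
  "rows": [
    [0,0,-15,0],
    [0,0,-30,0],
    [0,0,-45,0],
    [0,0,-45,0],
    [0,0,0,8.3],
    [0,0,0,8.3],
    [0,0,0,8.4],
    [0,0,0,0],
    [0,0,0,0]
  ]
}}

```text
time: 32.85
eef_pos: [0.5681, 0.2184, 0.1979]
orientation: [-2.118, -2.32, 0.001]
wrist_force: [0.3, 0.8, -0.3]
width: 0.0406
grasp_force: 60.7
```

```bash
python3 g.py 539 -301 199
```

```text
t 32.85 pos [568.1 218.4 197.9] toolx yaw 95.23 tilt [-0. -0. -1.] w 40.6 F [ 0.3  0.8 -0.3]
shift tool mm [-514.6  -76.3   -1.1]
```

>>> {"method": "arm_command", "body": {
  "rows": [
    [-25,-3.7,0,0],
    [-47,-7,0,0],
    [-49,-7.2,0,0],
    [-49,-7.2,0,0],
    [-49,-7.2,0,0],
    [-49,-7.2,0,0],
    [-49,-7.2,0,0],
    [-49,-7.2,0,0],
    [-49,-7.2,0,0],
    [-45,-6.6,0,0],
    [-35,-5.5,0,0],
    [-19.5,-3.1,0,0]
  ]
}}

```text
time: 34.05
eef_pos: [0.5368, -0.3038, 0.1974]
orientation: [-2.122, -2.316, 0.001]
wrist_force: [0.8, -0.2, -0.5]
width: 0.0407
grasp_force: 60.7
```

>>> {"method": "arm_command", "body": {
  "rows": [
    [0,0,0,0],
    [0,0,0,0],
    [0,0,0,0]
  ]
}}

```text
time: 34.35
eef_pos: [0.5379, -0.2992, 0.1979]
orientation: [-2.118, -2.319, -0.001]
wrist_force: [-0.5, 0.1, -1.0]
width: 0.0402
grasp_force: 60.7
```

```bash
python3 held.py 2 43 w11|head -1; python3 g.py 539 -302 200;python3 holes.py
```

```text
[[254.0, 270.3], [253.9, 229.9], [254.1, 306.8], [298.4, 270.3], [209.6, 270.2]]
t 34.4 pos [ 538.1 -299.   198. ] toolx yaw 95.21 tilt [ 0.001  0.    -1.   ] w 40.4 F [ 0.1  0.2 -0.9]
shift tool mm [-3.   0.7 -2. ]
[300 239] [324 287] [ 587.8 -377.7   57.5]
[190 239] [213 287] [ 505.1 -384.9   56.1]
[239 171] [276 206] [ 540.6 -300.4   34.1]
tip tool [  4.1 -42.7   8.3]
tip tool [10.1 42.7 -2.3]
```

View pics/w11.png

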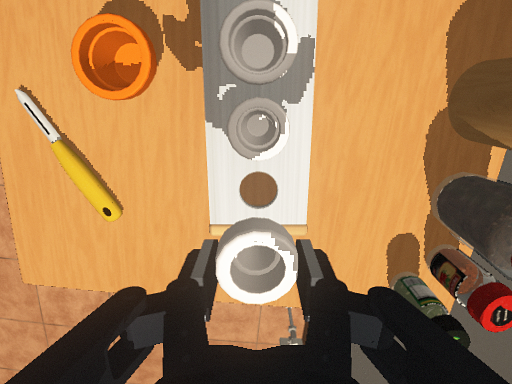

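Pot_d is held with its rim centred at (257,261), and its opening is at (258,189). I correct and lower.

>>> {"method": "arm_command", "body": {
  "rows": [
    [-1.9,0.6,30,0],
    [0,0,30,0],
    [0,0,20,0],
    [0,0,8,0],
    [0,0,8,0],
    [0,0,8,0],
    [0,0,6,0],
    [0,0,3,0],
    [0,0,0,0],
    [0,0,0,0]
  ]
}}

```text
time: 35.45
eef_pos: [0.5386, -0.3029, 0.0853]
orientation: [2.121, 2.317, 0.0]
wrist_force: [0.3, 0.2, 0.5]
width: 0.04
grasp_force: 60.7
```

>>> {"method": "arm_command", "body": {
  "rows": [
    [0,0,2,0],
    [0,0,2,0],
    [0,0,1,0],
    [0,0,0,0],
    [0,0,0,0]
  ]
}}

```text
time: 35.95
eef_pos: [0.5384, -0.3027, 0.08]
orientation: [2.121, 2.317, -0.0]
wrist_force: [0.5, 0.6, -0.1]
width: 0.0406
grasp_force: 60.7
```

>>> {"method": "arm_command", "body": {
  "rows": [
    [0,0,1,0],
    [0,0,1,0],
    [0,0,1,0],
    [0,0,0,0],
    [0,0,0,0]
  ]
}}

```text
time: 36.45
eef_pos: [0.5385, -0.3028, 0.0797]
orientation: [2.12, 2.316, -0.0]
wrist_force: [-4.7, 2.3, 9.9]
width: 0.0404
grasp_force: 61.7
```

>>> {"method": "arm_command", "body": {
  "rows": [
    [0,0,0,0],
    [0,0,0,0],
    [0,0,0,0],
    [0,0,0,0],
    [0,0,0,0],
    [0,0,0,0]
  ],
  "claw": 1
}}

```text
time: 37.05
eef_pos: [0.5383, -0.3026, 0.0765]
orientation: [-2.121, -2.317, 0.0]
wrist_force: [-0.5, -0.1, -0.4]
width: 0.0854
grasp_force: 0.0
```

>>> {"method": "arm_command", "body": {
  "rows": [
    [0,0,-15,0],
    [0,0,-35,0],
    [0,0,-45,0],
    [0,0,-45,0],
    [0,0,-25,0],
    [0,0,0,0],
    [0,0,0,0],
    [0,0,0,0]
  ]
}}

```text
time: 37.85
eef_pos: [0.5379, -0.3023, 0.2405]
orientation: [-2.12, -2.316, 0.0]
wrist_force: [-0.1, -0.3, 0.3]
width: 0.0852
grasp_force: 0.0
```

```bash
python3 g.py;python3 - <<'E'
from h import *
o=r.get_obs();c=r.read_camera("wrist");i=c['image'];s=r.read_camera("side")['image'];t=r.read_camera("top")['image']
cv2.imwrite("pics/w12.png",np.vstack([np.hstack([i[0:284:,100:420],cv2.resize(s[190:290,270:380],(312,284))]),cv2.resize(t[120:250,110:425],(632,261))])[:,:,::-1])
E
```

```text
t 37.85 pos [ 537.9 -302.3  240.5] toolx yaw 95.06 tilt [ 0.001 -0.002 -1.   ] w 85.2 F [-0.1 -0.3  0.3]
```

View pics/w12.png

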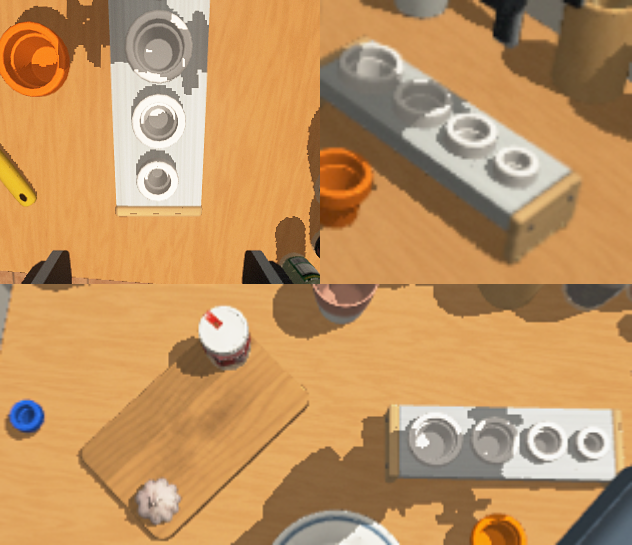

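All four pots sit flat in their own openings, running largest to smallest. The garlic and jar have not moved, and the gripper is clear. Handing in.

```bash
python3 -c "
from bench import r
print(r.sign_off())"
```

```text
the job is handed in; nothing more can be done
None
```

All four white pots hang upright in their own rail openings, largest to smallest, and the job was handed in at about 38 s with the garlic and jam jar left in place; I viewed 15 pictures, one over the limit of 14, and the sign-off gave no verdict.

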